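# Lock the filament spool with the quick-fit collar

### The job

Fit the loose knurled collar, the way up it lies, over the upright spindle of the spool stand, and turn it until a hidden keyway in its underside drops over the spindle's cross pin. Then push it fully home against the spring plate and finish while still holding it pushed home with the fingers: the program ends with the collar held down, not let go. Leave the screwdriver, the white ring and the wooden offcut on the mat alone.

Things in the scene. Friction and masses are not known exactly. Their poses are not given: they have to be found in the camera images.
- collar: Loose aluminium collar, knurled outside (grip anywhere round), 44 mm diameter, 40 mm high, about 130 g, lying on the mat. Origin: centre of its underside; z is its axis, up. A 19 mm bore runs right through. The underside has four keyways, 10 mm wide, 16 mm deep, along the collar's +x, -x, +y, -y, reaching 17 mm from the axis; they cannot be seen from above or the sides.
- mat: Fixed green cutting mat on the table, 280 x 240 mm, 3 mm thick; origin at the centre of its underside.
- home (a point): Point on the spindle axis where the centre of the collar's underside is when fully home, 102 mm above the table. The stand (fixed): grey round base, black and grey 200 mm filament spool lying flat, its upper flange 90 mm above the table, a 16 mm steel spindle upright through the middle.
- pin_top (a point): Point on the spindle axis level with the top of the cross pin, 16 mm above home. The steel pin, 6 mm thick, 30 mm long, lies level through the spindle, 7 mm out on both sides, in any direction (this point's axes do not tell it). A collar turned wrongly rests on the pin; with a keyway within about 0.15 rad of the pin it drops. A quarter turn at most finds it, either way.
- spindle_tip (a point): Tip of the spindle, 46 mm above home on the same vertical axis. The last 9 mm taper from 16 mm diameter to 9 mm.
- plate (a joint): Black round spring plate, 52 mm diameter, around the spindle under the pin; value: how far it is pressed down, m. 0 at rest (its top is 8 mm above home), 0.008 with the collar fully home, where the ends of the keyways stop on the pin. Starting to press takes about 4 N, fully home about 10 N; let go, it lifts the collar again.
- driver: Screwdriver, 160 mm long, lying on the mat along one edge. Leave alone.
- bush: Smooth white plastic ring, 40 mm outer diameter, 12 mm high, lying on the mat; origin at the centre of its underside. Leave alone.
- offcut: Wooden offcut 50 x 35 x 20 mm lying on the mat; origin at the centre of its underside. Leave alone.
Things that resemble listed ones, but are neither listed nor needed, are in the scene too. Several things have the shape of the collar; the one meant has the colours described above.

How it is judged (in metres and radians):
On the way:
1. the collar is threaded over the spindle's end, upright, not yet below the top of the pin (horizontal distance between collar and home below 0.004 m and z of collar in the frame of home between 0.012 and 0.043 m and angle between collar's own z axis and vertical below 0.15 rad), for 0.1 s.
At the end, for the whole second after the job is handed in: The collar sits upright (within 0.1 rad) on the spindle with a keyway over the pin, its underside within 2.5 mm of fully home and the spring plate pressed at least 5 mm, at rest, the fingers still holding it there with at least 2 N (horizontal distance between collar and home below 0.004 m and z of collar in the frame of home between -0.004 and 0.0025 m and angle between collar's own z axis and vertical below 0.1 rad and value of joint plate above 0.005 m and contact force between the fingers and collar above 2 N and linear speed of collar below 0.02 m/s); the arm keeps its last pose, push and grip.
It fails at once if the screwdriver is moved more than 25 mm (distance of driver from where it was at the start of the episode above 0.025 m).
It fails at once if the white ring is moved more than 25 mm (distance of bush from where it was at the start of the episode above 0.025 m).
It fails at once if the wooden offcut is moved more than 25 mm (distance of offcut from where it was at the start of the episode above 0.025 m).
It also fails if it takes over 56 s, if anything falls off the work surface, if the arm or the gripper's body presses on something with over 40 N, if the wrist force passes 120 N, or if a joint passes its speed limit or range.

### The arm

A 6-joint arm with a two-finger parallel gripper is mounted at the origin on the work surface. World frame = base frame: x ahead of the robot, y to its left, z up, the work surface at z = 0. Lengths are in mm, angles in rad, forces in N, time in s.
With the tool pointing down it reaches from about 275 to 825 mm from the base axis. Payload 4.9 kg.
Tool frame: the origin (TCP) lies at the very end of the fingers, on their centre line; the grasp point (between the pads) lies 19 mm behind it; z points along the fingers, y is the line along which they close (so a half turn about z gives the same grasp; the last joint's range is limited). The gripper opens to 85 mm and grips with 20 to 120 N. Pads are 22 mm wide; open, the fingers measure 114 mm over their backs; the gripper's body (76 mm by 85 mm) begins 54 mm behind the grasp point. The pads swing forward as they close: fully open they stand 13 mm farther back than shut.
Start: joints at [-1.251, 0.326, -0.193, 1.052, 0, 1.437], TCP at [241.125, -494.345, 231.281] pointing down, gripper open.
Joint ranges: [-2.65, 2.65], [-0.97, 1.79], [-1.3, 1.35], [-1.93, 2.1], [-1.47, 1.37], [-3.14, 3.14]. Speed limits (rad/s): [2.57, 2.57, 3.14, 3.14, 3.14, 3.14].

### API

Orientations are given as [roll, pitch, yaw] about the fixed x, y, z axes, in that order (R = Rz(yaw) Ry(pitch) Rx(roll)).
In Python, from bench import bot, solve_ik, imaging gives the robot as it stands. Calls block until the motion is done:
- bot.move_ptp(position, orientation): joint-space move of the TCP to a pose.
- bot.movel(position, rot=None, max_speed=150, threshold=None): straight line of the TCP; rot=None keeps the orientation; max_speed is the mean speed in mm/s. With threshold (N) it stops when the force on the tool has changed by that much, and returns True; else False.
- bot.move_j(angles): joint-space move.
- bot.grip(opening, effort=None): opening from 0.0 (shut) to 1.0 (fully open); effort is the grip in N (None keeps the last); returns when the fingers have stopped.
- bot.dwell(seconds).
- solve_ik(position, orientation): joint angles nearest the present ones, or None.
- bot.get_state(): the state.
- imaging.capture(name): name is "scene" or "top"; returns the picture (384x512x3 uint8, blue, green, red); there is no depth.
- imaging.camera_model(name): a dict with "K" (3x3 intrinsics, pixels), "position" and "rotation" of the camera in the world. Camera axes: x right, y up, looking along -z (the intrinsics and any distortion apply to the point x, -y, -z); pixel columns grow to the right and rows downward; lengths in mm; the calibration is good to about 2 mm. A picture is of the moment at which its call begins. camera_model takes no time and is no camera call.
A pose or a line that the arm cannot do raises bot.IKError and nothing moves.
- bot.sign_off(): hands the job in; it is judged then, once.
The state is a dict: "t": time; "qpos": joint angles; "joint_velocities": joint speeds; "effort": joint torques, N m; "tcp_pos": TCP position; "orientation": TCP orientation; "contact_force": force on the tool from outside, world axes, zero at the start; "wrist_torque": the same for the moment, N m; "opening": opening from 0.0 (shut) to 1.0 (fully open); "gripper_force": force on a finger pad.
Only numpy, scipy, OpenCV 4.12 (cv2) and the standard library are available. Lean on these libraries where they do the work, as an engineer would, in place of code of your own. Each camera call takes 0.05 s, during which the arm holds its last target. There are 200 camera calls.

## Working session

There is one attempt and no reset: what is moved stays moved. The work goes in short steps, each a Python script; the robot and the scene stay as the last script left them, time stands still between calls to the robot, and variables do not carry over. Pictures are saved under pics/ and viewed, at most 10 in all, crops included, and the job is handed in when it is done.

```bash
mkdir -p pics; ls; python3 - <<'E'
from bench import bot, imaging
import cv2
for n in("scene","top"):
    cv2.imwrite(f"pics/{n}0.png",imaging.capture(n)); print(n,imaging.camera_model(n))
s=bot.get_state();print(s)
E
```

```text
pics
scene {'K': array([[401.52274035,   0.        , 265.20878884],
       [  0.        , 401.52274035, 188.38147715],
       [  0.        ,   0.        ,   1.        ]]), 'position': array([1001.53160678,  655.29957966,  683.74892861]), 'rotation': array([0.92860386, 0.00956719, 2.44878502])}
top {'K': array([[423.11650046,   0.        , 255.97633909],
       [  0.        , 423.11650046, 188.26862787],
       [  0.        ,   0.        ,   1.        ]]), 'position': array([ 355.36641213,   67.34552706, 1137.12980351]), 'rotation': array([ 0.15437507, -0.01473093, -1.57087354])}
{'t': 0.1, 'qpos': array([-1.25119130e+00,  3.26890623e-01, -1.93461113e-01,  1.05202329e+00,
        1.02809572e-05,  1.43658041e+00]), 'joint_velocities': array([-4.58407305e-04, -1.73335216e-03,  2.10624899e-03,  2.35965771e-04,
        6.99880633e-05,  1.32035938e-03]), 'effort': array([ 5.71087985e-04, -4.44240260e+01,  2.63037997e+01,  7.94580847e-03,
       -6.62513798e-05, -4.31810619e-06]), 'tcp_pos': array([ 240.96230096, -493.82841988,  230.57743597]), 'orientation': array([-3.14002953e+00, -2.21438851e-04,  4.53820770e-01]), 'contact_force': array([ 0.2731645 ,  0.58153355, -0.77360305]), 'wrist_torque': array([-0.00739529, -0.06272788, -0.03483977]), 'gripper_force': 0.0, 'opening': 1.0009605962721502}
```

View pics/scene0.png

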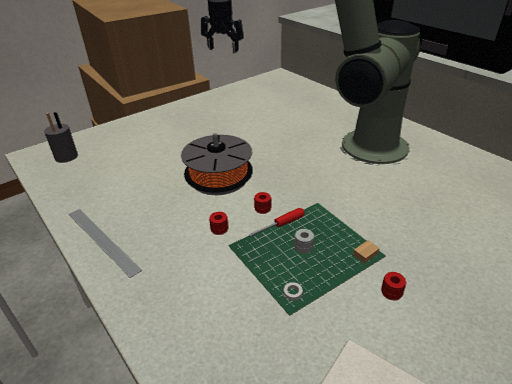

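View pics/top0.png

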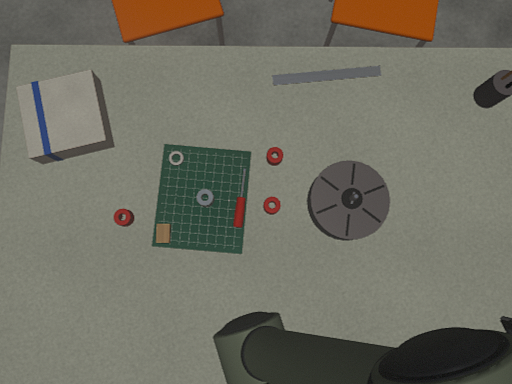

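The only silver knurled collar is at top (205,197) / scene (304,239). Lookalikes are three red collars at top (123,217), (275,156) and (272,205), and the white ring at (176,158). The spindle is near top (352,198) / scene (216,140). I'll check these in a close crop.

```bash
cat > h.py <<'E'
import numpy as np, cv2
from scipy.spatial.transform import Rotation as Ro
from scipy.optimize import least_squares
from bench import imaging
C={n:imaging.camera_model(n) for n in("scene","top")}
def proj(n,P):
    c=C[n];R=Ro.from_euler("xyz",c["rotation"]).as_matrix()
    p=(np.asarray(P,float)-c["position"])@R*[1,-1,-1]
    p=p@c["K"].T; return p[...,:2]/p[...,2:]
def at_z(n,uv,z):
    return least_squares(lambda q:proj(n,[*q,z])-uv,[400,0]).x
def crop(img,c,w=40,h=30,s=10):
    u,v=map(int,c); return cv2.resize(img[v-h//2:v+h//2,u-w//2:u+w//2],None,fx=s,fy=s,interpolation=cv2.INTER_CUBIC)
E
python3 - <<'E'
from h import *
t=cv2.imread("pics/top0.png");s=cv2.imread("pics/scene0.png")
cv2.imwrite("pics/comp1.png",np.vstack([np.hstack([crop(t,(205,197)),crop(t,(352,198))]),np.hstack([crop(s,(304,239)),crop(s,(216,140))])]))
for uv,z in(((205,197),43),((352,198),148),((352,198),110)): print(at_z("top",uv,z))
for uv,z in(((304,234),43),((216,135),148)): print(at_z("scene",uv,z))
E
```

```text
[502.33827438 183.98491099]
[ 486.50874228 -174.41987936]
[ 491.54691677 -183.70792771]
[503.22292476 185.68069994]
[ 495.11333211 -172.07307157]
```

View pics/comp1.png

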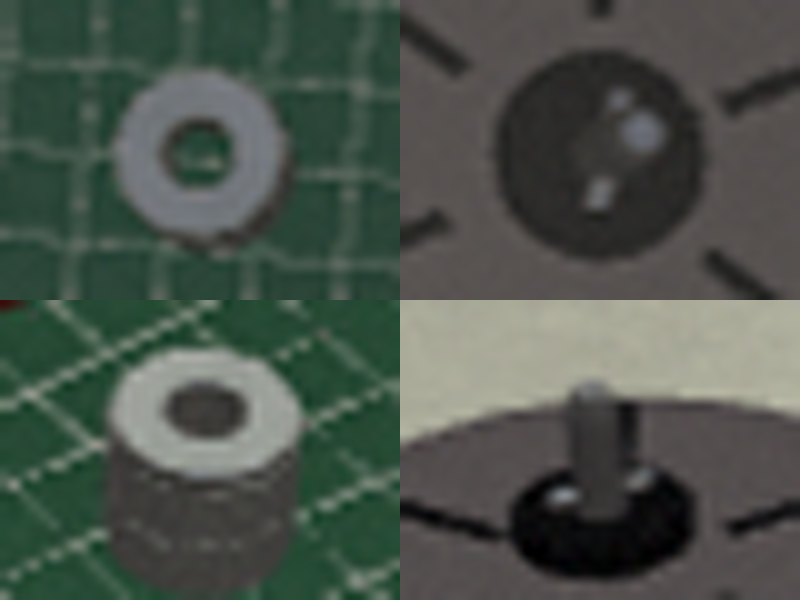

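```bash
python3 - <<'E'
from h import *
print("collar",at_z("top",(204.45,196.85),43),at_z("scene",(304.05,234.75),43))
print("tip",at_z("top",(355.85,195.85),148),at_z("scene",(214.75,133.6),148))
print("plate",at_z("top",(351.55,198.05),110), at_z("scene",(196+20-.2,125+22),110))
a=[at_z("top",p,117) for p in((353.55,192.55),(351.55,201.75))];b=[at_z("scene",p,117) for p in((211.85,143.95),(219.6,142.4))]
for q in(a,b): d=q[1]-q[0];print("pin",q,np.mean(q,0),np.hypot(*d),np.arctan2(d[1],d[0]))
print("mat corners top",[at_z("top",p,3) for p in((164,145),(251,152),(242,253),(152,245))])
E
```

```text
collar [502.72962409 185.42215162] [504.88318734 187.55795238]
tip [ 491.65994667 -183.74809181] [ 493.32955533 -180.77700377]
plate [ 491.42097758 -182.59431722] [ 497.73427116 -174.78854532]
pin [array([ 504.06340693, -186.27123878]), array([ 481.40269733, -180.57342155])] [ 492.73305213 -183.42233017] 23.366062584712743 2.895258807225167
pin [array([ 502.98451351, -185.46176585]), array([ 481.81314686, -178.45725354])] [ 492.39883018 -181.9595097 ] 22.29999906861422 2.82208022409976
mat corners top [array([651.63420108, 303.37417198]), array([632.74790619,  64.29835976]), array([358.27597347,  87.65925255]), array([379.22597625, 325.99720016])]
```

Both cameras agree within about 3 mm. Collar is at (503.8, 186.5), spindle at (492.5, -182.5), and the pin points about 2.86 rad. Grasp and lift next.

```bash
python3 - <<'E'
from h import *
from bench import bot
pi=np.pi
o=[pi,0,pi+.354]
bot.move_ptp([503.8,186.5,110],o)
print(bot.movel([503.8,186.5,12],max_speed=120,threshold=15))
bot.grip(0.0,60)
s=bot.get_state();print(s["t"],s["tcp_pos"],s["opening"],s["gripper_force"],s["contact_force"])
bot.movel([503.8,186.5,120])
s=bot.get_state();print(s["t"],s["tcp_pos"],s["opening"],s["gripper_force"],s["contact_force"],s["qpos"])
i=imaging.capture("scene");cv2.imwrite("pics/lift.png",cv2.resize(i[130:330,180:440],None,fx=3,fy=3))
E
```

```text
False
4.1583 [504.26553929 186.57413836  12.98376994] 0.4986225472001681 60.149726048111916 [-2.06845207 -1.67627116  5.9758183 ]
5.025 [503.03431179 186.33101578 119.12335729] 0.5031821383979282 60.959538482129574 [ 0.08152379 -0.07856824 -1.97366497] [ 2.17102480e-01  4.05407639e-01 -3.86742393e-01  7.80153208e-01
  9.59512106e-06 -1.36891057e-01]
```

View pics/lift.png

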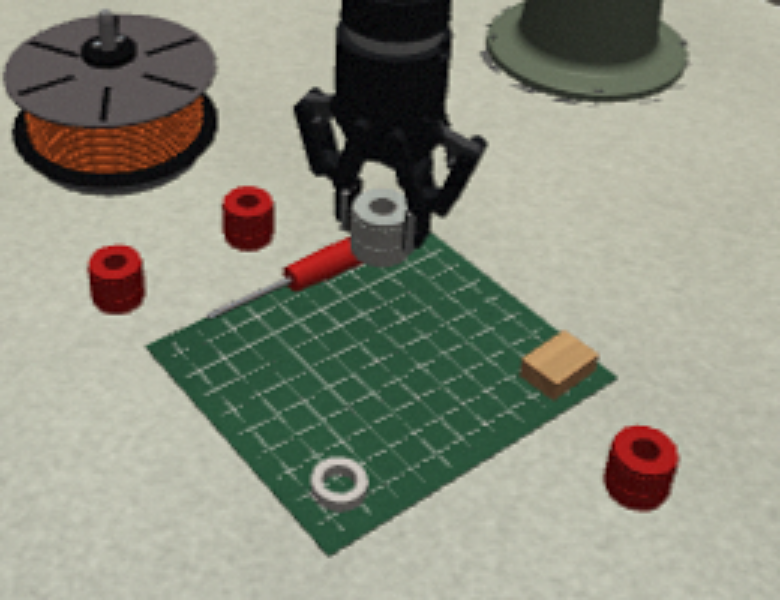

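The collar is gripped upright; its bore is at crop (382,206), i.e. scene (307,198.5). I'll compare that with the TCP, then carry it over the tip and thread it.

```bash
python3 - <<'E'
from h import *
from bench import bot
pi=np.pi
print(at_z("scene",(180+382.5/3-.5,130+206/3-.5),149.1))
X,Y=492.5,-182.5
q1=-0.49; yaw=q1+pi+.9
bot.move_ptp([492.5,-60,190],[pi,0,yaw]); bot.move_ptp([X,Y,175],[pi,0,yaw])
bot.dwell(.3)
s=bot.get_state();print(s["t"],s["tcp_pos"],s["orientation"],s["qpos"])
i=imaging.capture("scene");j=imaging.capture("top")
cv2.imwrite("pics/above.png",np.hstack([crop(i,(216,125),80,90,5),crop(j,(352,198),80,90,5)]))
E
```

```text
[502.93289028 187.27799655]
6.9417 [ 492.72696591 -181.32332367  175.12937293] [ 3.14156607e+00  1.28530736e-04 -2.72955595e+00] [-4.93333194e-01  3.26090079e-01 -3.45147405e-01  8.99500400e-01
  1.17521715e-04 -9.05369893e-01]
```

View pics/above.png

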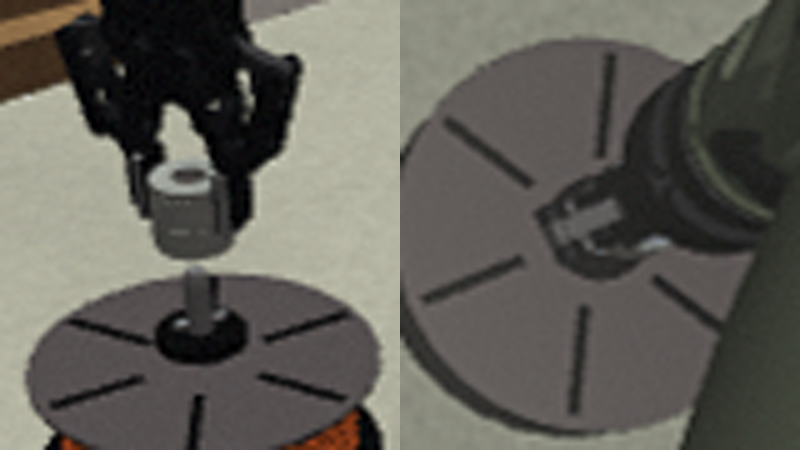

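```bash
python3 - <<'E'
from h import *
P=lambda x,y:(176+(x+.5)/5-.5,80+(y+.5)/5-.5)
print("bore",at_z("scene",P(189,175),205),at_z("scene",P(189,177),205)); print("tip",at_z("scene",P(196,269),148))
X,Y=492.7,-181.3
for q in([X,Y,205],[X,Y,148],[X,Y,165]): u=proj("scene",q); print((u-[176,80]+.5)*5-.5)
E
```

```text
bore [ 492.39094687 -179.91951483] [ 493.70126704 -177.9615278 ]
tip [ 492.59793628 -181.62021244]
[187.05659455 174.28066564]
[196.17299712 269.27695156]
[193.51398057 241.56901581]
```

```bash
python3 - <<'E'
from h import *
from bench import bot
X,Y=492.5,-183.5
def st(m):
    s=bot.get_state();print(m,round(s["t"],2),s["tcp_pos"].round(2),s["contact_force"].round(1),round(s["gripper_force"],1),round(s["opening"],3),s["wrist_torque"].round(2))
bot.movel([X,Y,175]);bot.dwell(.2);st("start")
for z in(160,152,146,140,134):
    r=bot.movel([X,Y,z],max_speed=40,threshold=10);st(f"{z} {r}")
    if r:break
E
```

```text
start 7.49 [ 492.45 -183.58  174.99] [ 0.2 -0.5 -0.6] 61.0 0.505 [-0.01 -0.    0.03]
160 False 8.02 [ 492.33 -183.4   159.7 ] [ 0.7  0.3 -2.1] 61.0 0.499 [ 0.03 -0.03 -0.03]
152 False 8.37 [ 492.22 -183.38  151.68] [ 0.2 -0.2 -1.7] 61.0 0.499 [ 0.01 -0.01 -0.01]
146 False 8.67 [ 492.25 -183.36  145.66] [-0.4 -0.4 -1.6] 61.0 0.503 [-0.02  0.03  0.02]
140 False 8.97 [ 492.2  -183.37  139.64] [-0.9 -0.  -0.3] 61.0 0.507 [-0.02 -0.02  0.02]
134 False 9.27 [ 492.24 -183.37  133.67] [-0.4  0.1 -1.5] 61.0 0.506 [-0.01 -0.04 -0.01]
```

Threaded, with the underside at about z 124 and no side force. Next I lower onto the pin, then turn in steps and probe for the drop.

```bash
cat > srch.py <<'E'
from h import *
from bench import bot
X,Y=492.5,-183.4
pi=np.pi
def st(m):
    s=bot.get_state();print(m,round(s["t"],2),s["tcp_pos"].round(2),s["contact_force"].round(1),round(s["gripper_force"],1),round(s["qpos"][5],3),s["wrist_torque"].round(2));return s
yaw=-0.49+pi+.9
for k in range(10):
    y=yaw-.19*k
    bot.movel([X,Y,131],rot=[pi,0,y],max_speed=30); bot.dwell(.1)
    r=bot.movel([X,Y,122],max_speed=25,threshold=8); s=st(f"{k} {r}")
    if s["tcp_pos"][2]<124.5:print("DROPPED");break
E
python3 srch.py
```

```text
0 True 9.9 [ 493.02 -183.67  127.18] [-0.3  0.5  5.6] 61.8 -0.907 [0.15 0.17 0.01]
1 True 10.62 [ 492.82 -183.56  127.16] [-1.   0.3  5.6] 61.8 -0.718 [0.05 0.14 0.  ]
2 True 11.33 [ 492.8  -183.58  127.21] [-1.1 -0.   6. ] 61.8 -0.528 [0.13 0.27 0.04]
3 True 12.06 [ 492.86 -183.58  126.95] [-0.9  1.7  7.1] 61.7 -0.338 [ 0.18  0.21 -0.05]
4 True 12.82 [ 492.84 -183.46  124.19] [ 3.  -1.2 -5. ] 61.5 -0.147 [-0.23 -0.66 -0.33]
DROPPED
```

Step 4 went 3 mm deeper but with some torque. I'll nudge the yaw a little and go on down gently.

```bash
sed -i '/^for k/,$d' srch.py; cat >> srch.py <<'E'
for k in (4.4,4.0,4.8):
    y=yaw-.19*k
    bot.movel([X,Y,125],rot=[pi,0,y],max_speed=20); bot.dwell(.2); st(f"at {k}")
    r=bot.movel([X,Y,119],max_speed=20,threshold=8); s=st(f"{k} {r}")
    if s["tcp_pos"][2]<121:print("DROPPED");break
E
python3 srch.py
```

```text
at 4.4 13.27 [ 492.3  -183.32  124.88] [ 0.9 -0.3 -1.9] 61.9 -0.072 [-0.04 -0.05  0.02]
4.4 False 13.72 [ 492.69 -183.45  119.24] [0.4 0.6 2.3] 62.3 -0.071 [0.09 0.05 0.  ]
DROPPED
```

In the keyway: bottom is past the pin and touching the plate. Pushing home.

```bash
sed -i '/^for k/,$d' srch.py; cat >> srch.py <<'E'
bot.grip(0.0,90)
y=yaw-.19*4.4
for z in (116,114,112.5,111.5,110.5,109.5,108.5):
    r=bot.movel([X,Y,z],rot=[pi,0,y],max_speed=15,threshold=12); bot.dwell(.2); s=st(f"{z} {r}")
    if s["contact_force"][2]>20:break
bot.dwell(.5);st("end")
i=imaging.capture("scene")
cv2.imwrite("pics/home.png",crop(i,(216,140),70,60,8))
E
python3 srch.py
```

```text
116 False 14.48 [ 492.72 -183.47  116.15] [-0.1  1.2  5.8] 90.5 -0.071 [ 0.17 -0.1  -0.04]
114 False 14.97 [ 492.73 -183.48  114.27] [-0.7 -0.1  5.2] 90.6 -0.071 [ 0.24  0.06 -0.07]
112.5 False 15.42 [ 492.71 -183.45  112.87] [-1.2  0.4  6.8] 90.6 -0.071 [0.2  0.07 0.03]
111.5 False 15.87 [ 492.76 -183.47  112.1 ] [-0.5  1.5  8.8] 91.2 -0.071 [ 0.28  0.2  -0.02]
110.5 False 16.32 [ 492.79 -183.5   111.87] [-3.8  2.1 15.5] 91.8 -0.071 [ 0.48  0.64 -0.  ]
109.5 False 16.77 [ 492.82 -183.5   111.69] [-5.   3.  22.2] 92.5 -0.071 [0.7  1.1  0.01]
end 17.27 [ 492.81 -183.48  111.67] [-5.1  3.1 22.3] 92.5 -0.071 [ 0.67  1.08 -0.03]
```

View pics/home.png

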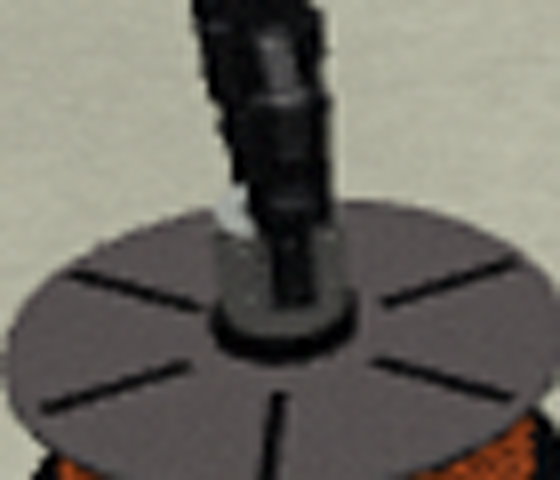

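The picture shows the collar upright, its lower edge right on the pressed plate at about (283,315) in the crop. Travel from the pin top was 15.5 mm, then a hard stop after about 9 N of spring force, so it's fully home.

```bash
python3 -c "
from bench import bot
print(bot.sign_off())"
```

```text
the job is handed in; nothing more can be done
None
```

I handed the job in at about 17 s with the collar keyed over the pin, fully home against the spring plate by force and travel readings, and held down at about 22 N; the judge's verdict was not returned.

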